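Lock the kitchen scale's battery cover with its key

TASK

The kitchen scale lies face down with a new cell in it: take the orange key from its wooden stand, set its blade in the slot of the round battery cover, and, pressing firmly but not hard, turn the cover clockwise a quarter turn to its stop and let it spring up locked at the red dot. Then put the key back upright, fully home in its stand. Touch the scale only with the key, do not shove it about, and leave the other things where they are.

Things in the scene. Friction and masses are not known exactly. Their poses are not given: they have to be found in the camera images.
- scale: white kitchen scale lying face down, loose, 0.9 kg, 212 x 162 x 32 mm. Origin: centre of its underside, z up. Its flat back is at z = 22 mm, 4 rubber feet (to z = 32) at x +-80, y +-56. A hump (radius 45, top z = 28) at x = -22 holds the round cover: its grey dot (+x side) marks open, its red dot (-y side) locked. Over 40 N from the key in all (push + twist / 9 mm) is too much
- cover_slot (a point): middle of the mouth of the coin slot in the grey cover (radius 25.5 mm); moves with it. Slot 22 mm long (point x; white dot at its +x end), 4.1 wide (y), 5 deep, closed ends, sharp edges, z up. Mouth above scale underside: 29.6 mm at rest open, 27.6 or less under the ledge, 26.2 at the bottom (26 N), 29.3 locked and let go. The key has 5 degrees of play either way
- battery_cover (a joint): turn of the cover, rad, clockwise from above: near 0 open (slot along scale x, white dot at grey dot), 1.57 locked (at red dot). Push-and-turn bayonet: its sprung seal resists pressing with 7 N per mm. Unpressed it turns only from -0.14 to 0.15; held pressed in 2.3 to 2.8 mm (17 to 20 N) it turns on (0.05 Nm) past 1.51, where lugs leave a ledge, to a hard stop at 1.60
- key: loose cover key, 50 g: orange paddle handle with black ribs, 38 mm wide (x), 14 thick (y), 42 tall with its neck, on a flat steel blade 18 wide (x), 2.5 thick (y), 28 long. Origin: middle of the blade's lower edge, z up; handle from z = 28 (shoulder) to 70 mm. A half turn about z looks the same. It stands in the wooden stand, shoulder on the stand's top
- key_grip (a point): middle of the key's handle, 52 mm above the blade's lower edge, axes as the key's. Pinch the handle here from above across its 14 mm (y)
- key_stand: pale wooden block, fixed, 84 x 50 x 36 mm, with four short dark bits in its top (2.5 mm high). Origin: centre of its underside; z up
- stand_slot (a point): middle of the mouth of the slot in the stand's top, 36 mm above the counter: 22 mm long (point x), 6.5 wide (y), 31 deep. With the key home its blade's edge is 28 mm below this point and key x lies along point x, either way round
- canister_1: bystander: white lidded canister, 92 mm across, 120 mm high; origin: centre of its underside
- milk_carton: bystander: green and white milk carton, 71 x 72 x 228 mm; origin: centre of its underside
- timer: bystander: red and white wind-up kitchen timer, 57 mm across, 47 mm high; origin: centre of its underside
- spice_jar_1: bystander: spice jar with red cap, 44 mm across, 105 mm high; origin: centre of its underside
- lemon_1: bystander: lemon, 71 x 53 x 51 mm; origin: centre of its underside
- old_cell: bystander: spent steel button cell lying flat, 24.6 mm across, 7.7 mm thick; origin: centre of its underside
Not all that is in view belongs to the job. What is shaped like the key_stand but green is not meant. Of the things that look like the key, the smaller one is meant.

How it is judged (in metres and radians):
On the way, in this order (a step that is already met when the one before it is completed fails the run):
1. the key is drawn out of its stand (z of key in the frame of stand_slot above 0.005 m), for 0.1 s.
2. the key's blade is seated in the cover's slot (z of key in the frame of cover_slot below -0.003 m and horizontal distance between key and cover_slot below 0.004 m and angle between the x axis of key and the x axis of cover_slot, either way round below 0.2 rad), for 0.2 s.
3. the cover is turned to locked and has sprung up into its pocket (value of joint battery_cover above 1.5 rad and z of cover_slot in the frame of scale above 0.0285 m), for 0.2 s.
At the end, for the whole second after the job is handed in: the cover is turned beyond 1.50 rad and sprung up (slot mouth over 28.5 mm above the scale's underside); the key stands released, at rest and upright (0.12 rad) in the stand's slot, within 6 mm of its middle and 3 mm of fully home; the scale is at rest within 20 mm of its start (all of step 3 and horizontal distance between key and stand_slot below 0.006 m and z of key in the frame of stand_slot below -0.025 m and angle between key's own z axis and vertical below 0.12 rad and linear speed of each of key, scale below 0.02 m/s and distance of scale from where it was at the start of the episode below 0.02 m); the robot touches nothing.
It fails at once if the key presses on the scale with a summed contact force (push plus twist) of more than 40 N (contact force between key and scale above 40 N).
It fails at once if the fingers or the arm touch the scale (contact force between any of the fingers, the arm and scale above 1 N).
It fails at once if the scale is shoved more than 20 mm (distance of scale from where it was at the start of the episode above 0.02 m).
It fails at once if a bystander is moved more than 20 mm (distance of any of canister_1, milk_carton, timer, spice_jar_1, lemon_1, old_cell from where it was at the start of the episode above 0.02 m).
It also fails if it takes over 67 s, if anything falls off the work surface, if the arm or the gripper's body presses on something with over 40 N, if the wrist force passes 120 N, or if a joint passes its speed limit or range.

ROBOT

A 6-joint arm with a two-finger parallel gripper is mounted at the origin on a cart in front of the work surface, level with it; the furniture and walls round the work are solid. World frame = base frame: x ahead of the robot, y to its left, z up, the work surface at z = 0. Lengths are in m, angles in degrees, forces in N, time in s.
With the tool pointing down it reaches from about 0.3 to 0.75 m from the base axis. Payload 8.5 kg.
Tool frame: the origin (TCP) lies at the very end of the fingers, on their centre line; the grasp point (between the pads) lies 19 mm behind it (grip_depth is the distance from the TCP to the grasp point, in m); z points along the fingers, y is the line along which they close (so a half turn about z gives the same grasp; the last joint's range is limited). The gripper opens to 88 mm and grips with 3 to 60 N. Pads are 18 mm wide; open, the fingers measure 123 mm over their backs; the gripper's body (75 mm by 187 mm) begins 45 mm behind the grasp point.
Start: joints at [-83.956, 21.807, 74.336, -0, 83.858, -12.336], TCP at [0.173, -0.522, 0.239] pointing down, gripper open.
Joint ranges: [-178.18, 178.18], [-50.72, 133.34], [12.68, 142.11], [-81.47, 261.47], [9.98, 163.14], [-165.26, 165.26]. Speed limits (degrees/s): [136.94, 136.94, 180, 180, 180, 180].

INTERFACE

Orientations are given as [roll, pitch, yaw] about the fixed x, y, z axes, in that order (R = Rz(yaw) Ry(pitch) Rx(roll)).
In Python, from station import * gives the robot as it stands. The module is installed in compiled form; this text tells all that it offers.
- The arm moves only by the tool move_arm, never from a script. Its argument "series" is a list of rows, each a list of 7 numbers: the shift along the tool's x, y, z in units of 30 mm (1.0 is 30 mm), then the turn, a rotation vector about the tool's x, y, z in units of 10 degrees (1.0 is 10 degrees), then the opening, from 0 (shut) to 1 (fully open). In form: [[tx, ty, tz, rx, ry, rz, jaw], ...]. A call has 1 to 5 rows; each row shifts and turns the commanded pose from where the row before left it, along the tool's axes as they then stand; what a row does not reach is not made up. A row lasts 1/8 s, in which the tool goes at most 62.5 mm and 10.7 degrees, less where a joint would pass 70% of its speed; a pose out of reach is approached as far as the arm can. A call is refused whole if a number of a shift passes 1 or a number of a turn 1, either way. A call with a gripper value outside its range is refused whole. The fingers move at their own pace and stop on an object; "squeeze" is the grip in N (left out, the last holds). Time passes only in rows, so rows that do not move let the fingers close. It gives the time, the measured TCP pose, the force, the opening and the grip force at its end, in the units of the state.
- sense(): the state, without advancing time (a new reading comes with each control period).
- read_camera(name): name is "scene" or "top" or "wrist"; returns (picture, depth): 384x512x3 uint8, red, green, blue; 384x512 float32, m along the optical axis (not along the pixel's ray), 0 where there is no reading.
- camera_info(name): a dict with "intrinsics" (3x3 intrinsics, pixels), "extrinsics" (4x4, takes a point from world to camera coordinates); the wrist camera has in their place "mount" (4x4, takes a point from camera to tool coordinates, whose origin is the TCP and whose axes are the flange's). Camera axes: x right, y down, z forward; pixel columns grow to the right and rows downward; lengths in m; the calibration is good to about 2 mm. A picture is of the moment at which its call begins: read the wrist's pose just before it. camera_info takes no time and is no camera call.
- sign_off(): hands the job in; it is judged then, once.
The state is a dict: "time": time; "joints": joint angles; "qvel": joint speeds; "joint_efforts": joint torques, N m; "tcp_pos": TCP position; "tcp_rot": TCP orientation; "force": force on the tool from outside, world axes, zero at the start; "torque": the same for the moment, N m; "opening": finger opening in m; "grasp_force": force on a finger pad.
Only numpy, scipy, OpenCV 4.12 (cv2) and the standard library are available. Lean on these libraries where they do the work, as an engineer would, in place of code of your own. Each camera call takes 0.05 s, during which the arm holds its last target. There are 200 camera calls.

## Working session

There is one attempt and no reset: what is moved stays moved. The work goes in short steps, Python scripts to look and compute and a tool call to move; the robot and the scene stay as the last step left them, time stands still between calls to the robot, and variables do not carry over. Pictures are saved under pics/ and viewed, at most 10 in all, crops included, and the job is handed in when it is done.

Besides the shell and the picture viewer there is one more tool, called after "Request:" as name([rows], argument=value, ...), one row to a line, values as JSON. move_arm: Moves the arm, as the interface text tells. Its arguments: {"type":"object","properties":{"series":{"type":"array"},"squeeze":{"type":"number"}},"required":["series"]}

```bash
mkdir -p pics; cat > h.py <<'E'
from station import *
import numpy as np, cv2
from scipy.spatial.transform import Rotation as R
def cam(name):
    s=sense(); im,d=read_camera(name); ci=camera_info(name); 
    if name=='wrist':
        T=np.eye(4);T[:3,:3]=R.from_euler('xyz',s['tcp_rot'],degrees=True).as_matrix();T[:3,3]=s['tcp_pos']
        C=T@np.array(ci['mount'])
    else: C=np.linalg.inv(np.array(ci['extrinsics']))
    return im,d,np.array(ci['intrinsics']),C
def plane(uv,K,C,z):
    uv=np.atleast_2d(np.array(uv,float)); r=np.c_[uv,np.ones(len(uv))]@np.linalg.inv(K).T@C[:3,:3].T
    return C[:3,3]+r*((z-C[2,3])/r[:,2])[:,None]
def pts(d,K,C):
    v,u=np.mgrid[:d.shape[0],:d.shape[1]]; r=np.stack([u,v,np.ones_like(u)],-1)@np.linalg.inv(K).T*d[...,None]
    return r@C[:3,:3].T+C[:3,3]
def save(n,im): cv2.imwrite('pics/'+n,im[...,::-1])
E
python3 - <<'E'
from h import *
s=sense();print(s)
a,d,K,C=cam('top');print(K,C);np.savez('top.npz',a=a,d=d,K=K,C=C)
b,d2,K2,C2=cam('scene');np.savez('scene.npz',a=b,d=d2,K=K2,C=C2);print(C2)
w=cam('wrist');print(camera_info('wrist'))
save('top.png',a);save('scene.png',b);
E
```

```text
{'time': 0.0, 'joints': array([-8.39550121e+01,  2.18404101e+01,  7.43857903e+01,  1.61720663e-03,
        8.38580199e+01, -1.23357958e+01]), 'qvel': array([-0.02572321,  0.01106871,  0.05038303,  0.0170132 , -0.00598127,
        0.08108026]), 'joint_efforts': array([ 7.21628862e-05, -4.37931097e+01, -2.24556506e+01,  7.12996954e-02,
        3.52704409e-02, -1.29755749e-04]), 'tcp_pos': array([ 0.17340533, -0.52164519,  0.23813711]), 'tcp_rot': array([-1.79918068e+02, -1.95634057e-02,  1.83805955e+01]), 'force': array([-0.31402672, -0.67980243,  0.08798164]), 'torque': array([-0.07251293, -0.04155497,  0.02126285]), 'grasp_force': 0.0, 'opening': 0.08808418179834519}
[[486.04747662   0.         251.37466942]
 [  0.         486.04747662 191.99827908]
 [  0.           0.           1.        ]] [[ 0.00721421 -0.98129637  0.19236785  0.32043563]
 [-0.99979636 -0.01070385 -0.01710736  0.01033736]
 [ 0.01884647 -0.19220526 -0.98117376  1.38584386]
 [ 0.          0.          0.          1.        ]]
[[-0.7639446  -0.25651009  0.59210744 -0.39200849]
 [-0.64518086  0.28740064 -0.70791421  1.15361592]
 [ 0.01141509 -0.92282363 -0.38505357  0.70756448]
 [ 0.          0.          0.          1.        ]]
{'intrinsics': array([[346.0166463 ,   0.        , 259.97159119],
       [  0.        , 346.0166463 , 190.52384107],
       [  0.        ,   0.        ,   1.        ]]), 'mount': array([[ 3.72882652e-04, -9.57702316e-01, -2.87760553e-01,
         7.48299587e-02],
       [ 9.99999298e-01,  6.80772958e-04, -9.69887796e-04,
        -1.09776496e-04],
       [ 1.12476339e-03, -2.87759989e-01,  9.57701897e-01,
        -1.46373378e-01],
       [ 0.00000000e+00,  0.00000000e+00,  0.00000000e+00,
         1.00000000e+00]])}
```

View pics/top.png

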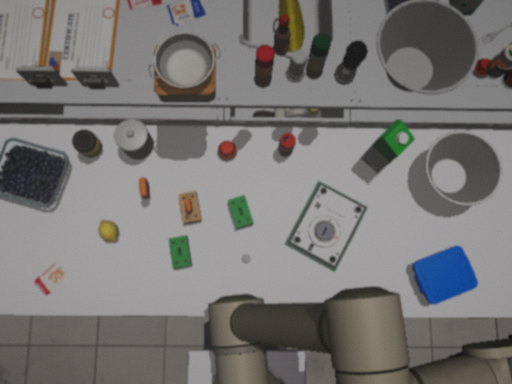

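View pics/scene.png

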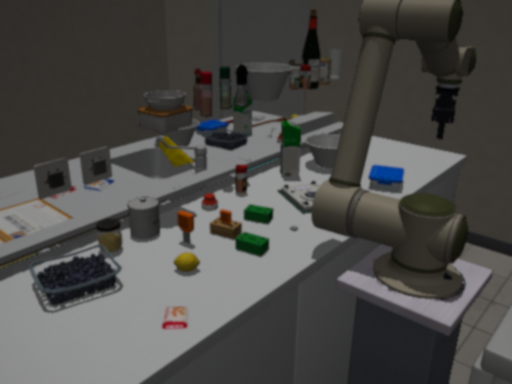

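The top view shows the wooden stand with the key at (190,207), a larger look-alike key at (144,188), the scale at (326,226) with its cover at (324,231), green decoy stands at (240,212) and (180,252), and the old cell at (246,259).

```bash
python3 - <<'E'
from h import *
z=np.load('top.npz');a,d,K,C=[z[k] for k in 'adKC']
P=pts(d,K,C)
for n,u,v,h in [('key',189,206,.078),('stand',190,208,.036),('scale',326,226,.022),('cover',324,231,.028),('big',144,188,.07),('timer',227,149,.04),('cell',246,259,.007),('g1',240,212,.036),('g2',180,252,.036),('lemon',108,231,.03),('spice',287,143,.1),('milk',400,138,.2)]:
    print(n,plane((u,v),K,C,h)[0].round(3),P[v,u].round(3))
hsv=cv2.cvtColor(a,cv2.COLOR_RGB2HSV)
m=cv2.inRange(hsv[170:240,160:220],(3,150,90),(20,255,255));print(np.argwhere(m).mean(0),m.sum()/255)
m=cv2.inRange(hsv[180:232,174:206],(8,60,40),(25,255,255))
print(cv2.minAreaRect(np.argwhere(m)[:,::-1].astype(np.float32)))
s=cv2.resize(a[175:285,160:380],None,fx=3.6,fy=3.6,interpolation=cv2.INTER_CUBIC);save('c.png',cv2.convertScaleAbs(s,alpha=1.5))
E
```

```text
key [0.536 0.157 0.078] [0.536 0.157 0.077]
stand [0.537 0.159 0.036] [0.531 0.154 0.078]
scale [ 0.492 -0.225  0.022] [ 0.491 -0.224  0.027]
cover [ 0.477 -0.218  0.028] [ 0.478 -0.219  0.021]
big [0.586 0.283 0.07 ] [0.58  0.277 0.1  ]
timer [0.709 0.058 0.04 ] [0.707 0.057 0.046]
cell [0.398 0.    0.007] [0.399 0.    0.005]
g1 [0.528 0.018 0.036] [0.532 0.018 0.005]
g2 [0.414 0.182 0.036] [0.417 0.187 0.002]
lemon [0.471 0.385 0.03 ] [0.469 0.379 0.05 ]
spice [ 0.711 -0.109  0.1  ] [ 0.709 -0.108  0.108]
milk [ 0.698 -0.389  0.2  ] [ 0.693 -0.385  0.215]
[34.16666667 27.59259259] 54.0
((15.306346893310547, 27.108314514160156), (29.891157150268555, 18.056318283081055), 79.2156982421875)
```

View pics/c.png

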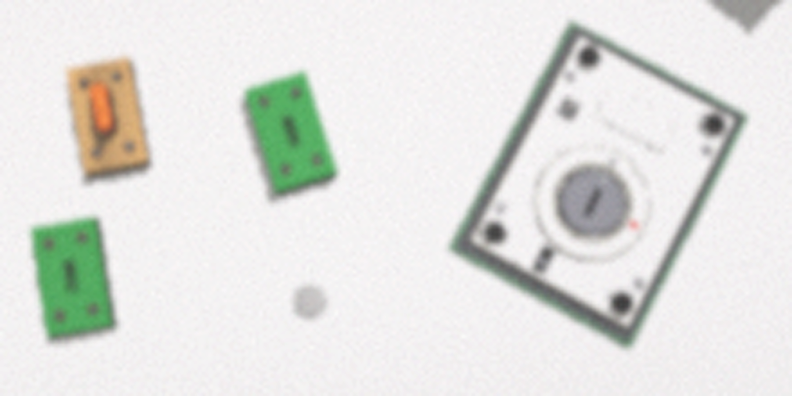

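The crop shows the key's long axis along the stand, with yaw of about +12°. The slot yaw is about -29°, with the grey dot up-right at (612,160) and the red dot at (634,225). I'll go past the scale first for a closer view.

```bash
cat >> h.py <<'E'
from scipy.spatial.transform import Slerp
def plan(p1,yaw,n,dyaw_dir=0,jaw=1):
    s=sense(); p=np.array(s['tcp_pos']); r=R.from_euler('xyz',s['tcp_rot'],degrees=True)
    y0=s['tcp_rot'][2]; dy=(yaw-y0+180)%360-180
    if dyaw_dir and dy*dyaw_dir<0: dy+=360*dyaw_dir
    p0=p.copy()
    for i in range(1,n+1):
        q=p0+(np.array(p1)-p0)*i/n; rt=R.from_euler('xyz',[180,0,y0+dy*i/n],degrees=True)
        t=r.inv().apply(q-p)/.03; w=np.degrees((r.inv()*rt).as_rotvec())/10
        row=np.round(np.r_[t,w],2); print([float(x) for x in row]+[jaw], '!' if abs(row).max()>1 else '')
        p=p+r.apply(row[:3]*.03); r=r*R.from_rotvec(np.radians(row[3:]*10))
    print('joints',s['joints'].round(1))
E
python3 -c "
from h import *
plan([.47,-.21,.2],128,13,1)"
```

```text
[0.97, -0.52, 0.1, -0.01, -0.0, -0.84, 1] 
[1.04, -0.37, 0.1, 0.0, -0.0, -0.85, 1] !
[1.08, -0.21, 0.1, 0.0, -0.0, -0.84, 1] !
[1.11, -0.05, 0.09, 0.0, 0.0, -0.84, 1] !
[1.1, 0.1, 0.1, 0.0, 0.0, -0.85, 1] !
[1.07, 0.27, 0.1, 0.0, 0.0, -0.84, 1] !
[1.01, 0.43, 0.1, 0.0, 0.0, -0.84, 1] !
[0.95, 0.56, 0.1, 0.0, 0.0, -0.85, 1] 
[0.85, 0.7, 0.09, 0.0, 0.0, -0.84, 1] 
[0.74, 0.82, 0.1, 0.0, 0.0, -0.84, 1] 
[0.61, 0.92, 0.1, 0.0, 0.0, -0.85, 1] 
[0.48, 1.0, 0.1, 0.0, 0.0, -0.84, 1] 
[0.32, 1.05, 0.1, 0.0, 0.0, -0.84, 1] !
joints [-84.   21.8  74.4  -0.   83.9 -12.3]
```

Request:
move_arm([
  [0.97, -0.52, 0.1, 0, 0, -0.84, 1],
  [1, -0.37, 0.1, 0, 0, -0.85, 1],
  [1, -0.21, 0.1, 0, 0, -0.84, 1],
  [1, -0.05, 0.1, 0, 0, -0.84, 1],
  [1, 0.1, 0.1, 0, 0, -0.85, 1],
])

```text
time: 0.78
tcp_pos: [0.2808, -0.4076, 0.2235]
tcp_rot: [-180.0, -0.0, 60.9]
force: [0.0, -0.2, -1.0]
opening: 0.0882
grasp_force: 0.0
```

Request:
move_arm([
  [1, 0.27, 0.1, 0, 0, -0.84, 1],
  [1, 0.43, 0.1, 0, 0, -0.84, 1],
  [0.95, 0.56, 0.1, 0, 0, -0.85, 1],
  [0.85, 0.7, 0.1, 0, 0, -0.84, 1],
  [0.74, 0.82, 0.1, 0, 0, -0.84, 1],
])

```text
time: 1.4
tcp_pos: [0.3937, -0.2899, 0.2085]
tcp_rot: [-180.0, -0.0, 103.0]
force: [-0.0, 0.2, -0.3]
opening: 0.0879
grasp_force: 0.0
```

Request:
move_arm([
  [0.61, 0.92, 0.1, 0, 0, -0.85, 1],
  [0.48, 1, 0.1, 0, 0, -0.84, 1],
  [0.32, 1, 0.1, 0, 0, -0.84, 1],
  [0, 0, 0, 0, 0, 0, 1],
  [0, 0, 0, 0, 0, 0, 1],
])

```text
time: 2.02
tcp_pos: [0.4598, -0.2199, 0.1997]
tcp_rot: [-180.0, -0.0, 127.9]
force: [-0.3, -0.7, 0.4]
opening: 0.0883
grasp_force: 0.0
```

```bash
python3 - <<'E'
from h import *
a,d,K,C=cam('wrist');np.savez('w1.npz',a=a,d=d,K=K,C=C);save('w1.png',cv2.convertScaleAbs(a,alpha=1.3))
print(sense()['tcp_pos'],sense()['tcp_rot'])
plan([.53,.16,.16],-168,14,1)
E
```

```text
[ 0.45963821 -0.22017365  0.19979173] [-1.79985527e+02  1.97851795e-03  1.27846457e+02]
[0.61, 0.69, 0.09, -0.0, 0.0, -0.46, 1] 
[0.56, 0.73, 0.1, -0.0, 0.0, -0.46, 1] 
[0.49, 0.78, 0.09, -0.0, -0.0, -0.45, 1] 
[0.43, 0.81, 0.1, -0.0, -0.0, -0.46, 1] 
[0.37, 0.85, 0.09, -0.0, -0.0, -0.46, 1] 
[0.29, 0.87, 0.1, -0.0, -0.0, -0.46, 1] 
[0.23, 0.89, 0.09, -0.0, -0.0, -0.46, 1] 
[0.15, 0.91, 0.1, -0.0, -0.0, -0.46, 1] 
[0.08, 0.92, 0.09, -0.0, -0.0, -0.45, 1] 
[0.01, 0.92, 0.1, -0.0, -0.0, -0.46, 1] 
[-0.07, 0.92, 0.09, -0.0, -0.0, -0.46, 1] 
[-0.14, 0.91, 0.09, -0.0, -0.0, -0.46, 1] 
[-0.21, 0.89, 0.1, -0.0, -0.0, -0.46, 1] 
[-0.28, 0.88, 0.09, -0.0, -0.0, -0.46, 1] 
joints [-38.9  19.7  84.5  -0.   75.8 -76.8]
```

View pics/w1.png

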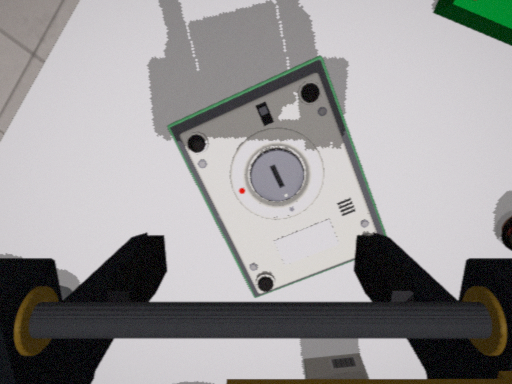

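The wrist view shows the cover slot at (277,175), the red dot at (242,190), the grey dot at (292,209) and all four feet. The scale and cover are clear.

```bash
python3 - <<'E'
from h import *
z=np.load('w1.npz');a,d,K,C=[z[k] for k in 'adKC']
g=cv2.cvtColor(a,cv2.COLOR_RGB2GRAY)
print(g[175,277],g[160,265])
m=(g<55).astype(np.uint8)
n,l,st,ce=cv2.connectedComponentsWithStats(m)
feet=[]
for i in range(1,n):
    if 15<st[i,4]<900:
        h=.032 if st[i,4]>200 else .029
        p=np.argwhere(l==i)[:,::-1].astype(np.float32); r=cv2.minAreaRect(p); W=plane(cv2.boxPoints(r),K,C,h)
        e=[W[1]-W[0],W[2]-W[1]]; e=max(e,key=np.linalg.norm)
        print(st[i,4],ce[i].round(1),r[1],'c',plane(ce[i],K,C,h)[0].round(4),'len',[round(np.linalg.norm(W[k+1]-W[k])*1e3,1) for k in (0,1)],'ang',round(np.degrees(np.arctan2(e[1],e[0])),1))
hsv=cv2.cvtColor(a,cv2.COLOR_RGB2HSV)
m=cv2.inRange(hsv,(0,150,80),(8,255,255));m[:,300:]=0
print('red',plane(np.argwhere(m)[:,::-1].mean(0),K,C,.028))
P=pts(d,K,C);print(P[120:230:6,277].round(3)[:,2], P[165:185:3,262].round(4))
E
```

```text
30 114
275 [309.7  92.5] (17.677669525146484, 18.384775161743164) c [ 0.4518 -0.1379  0.032 ] len [np.float64(15.4), np.float64(15.4)] ang -4.6
184 [264.5 113.9] (21.534257888793945, 10.504515647888184) c [ 0.432  -0.1768  0.029 ] len [np.float64(9.3), np.float64(19.0)] ang -28.1
234 [196.  142.9] (16.0, 16.0) c [ 0.3987 -0.2352  0.032 ] len [np.float64(14.5), np.float64(14.6)] ang -54.8
95 [276.8 176. ] (22.360679626464844, 4.0249223709106445) c [ 0.4767 -0.2147  0.029 ] len [np.float64(3.8), np.float64(21.7)] ang -25.5
260 [507.1 233. ] (32.0, 10.0) c [ 0.6909 -0.1203  0.032 ] len [np.float64(9.7), np.float64(34.8)] ang -40.4
161 [265.1 283.6] (13.435027122497559, 13.435027122497559) c [ 0.5392 -0.3123  0.029 ] len [np.float64(14.8), np.float64(14.9)] ang -10.3
206 [343.3 362.3] (9.32518196105957, 22.724470138549805) c [ 0.668  -0.3355  0.032 ] len [np.float64(25.0), np.float64(12.8)] ang 44.3
red [[ 0.45901309 -0.24659827  0.028     ]]
[0.022 0.023 0.028 0.029 0.025 0.03  0.029 0.03  0.031 0.025 0.026 0.029
 0.03  0.03  0.026 0.028 0.028 0.022 0.023] [[ 0.459  -0.2149  0.0295]
 [ 0.4606 -0.2169  0.0307]
 [ 0.4626 -0.2194  0.0296]
 [ 0.4642 -0.2215  0.0308]
 [ 0.4661 -0.2239  0.0301]
 [ 0.468  -0.2264  0.029 ]
 [ 0.4696 -0.2285  0.0303]]
```

Request:
move_arm([
  [0.61, 0.69, 0.1, 0, 0, -0.46, 1],
  [0.56, 0.73, 0.1, 0, 0, -0.46, 1],
  [0.49, 0.78, 0.1, 0, 0, -0.46, 1],
  [0.43, 0.81, 0.1, 0, 0, -0.46, 1],
  [0.37, 0.85, 0.1, 0, 0, -0.46, 1],
])

```text
time: 2.7
tcp_pos: [0.4846, -0.0837, 0.1848]
tcp_rot: [-180.0, 0.0, 151.0]
force: [-0.0, -0.0, -0.1]
opening: 0.0881
grasp_force: 0.0
```

Request:
move_arm([
  [0.29, 0.87, 0.1, 0, 0, -0.46, 1],
  [0.23, 0.89, 0.1, 0, 0, -0.46, 1],
  [0.15, 0.91, 0.1, 0, 0, -0.46, 1],
  [0.08, 0.92, 0.1, 0, 0, -0.46, 1],
  [0.01, 0.92, 0.1, 0, 0, -0.46, 1],
])

```text
time: 3.32
tcp_pos: [0.5095, 0.0521, 0.1698]
tcp_rot: [-180.0, 0.0, 174.0]
force: [-0.7, -0.9, 0.4]
opening: 0.0884
grasp_force: 0.0
```

Request:
move_arm([
  [-0.07, 0.92, 0.1, 0, 0, -0.46, 1],
  [-0.14, 0.91, 0.1, 0, 0, -0.46, 1],
  [-0.21, 0.89, 0.1, 0, 0, -0.46, 1],
  [-0.28, 0.88, 0.1, 0, 0, -0.46, 1],
  [0, 0, 0, 0, 0, 0, 1],
])

```text
time: 3.95
tcp_pos: [0.5289, 0.1612, 0.1575]
tcp_rot: [180.0, -0.0, -167.6]
force: [-0.1, -0.4, 0.4]
opening: 0.088
grasp_force: 0.0
```

```bash
python3 - <<'E'
from h import *
a,d,K,C=cam('wrist');np.savez('w2.npz',a=a,d=d,K=K,C=C);save('w2.png',cv2.convertScaleAbs(a,alpha=1.3))
print(sense()['tcp_pos'],sense()['tcp_rot'])
hsv=cv2.cvtColor(a,cv2.COLOR_RGB2HSV)
m=cv2.inRange(hsv,(3,170,110),(14,255,255))
n,l,st,ce=cv2.connectedComponentsWithStats(m)
for i in range(1,n):
    if st[i,4]>60: print(st[i],ce[i],cv2.minAreaRect(np.argwhere(l==i)[:,::-1].astype(np.float32)))
E
```

```text
[0.52881777 0.16040293 0.15767676] [-1.79986061e+02 -1.88977717e-02 -1.67722180e+02]
[252 191  19  30 250] [262.008 200.612] ((261.0, 205.5), (29.0, 18.0), 90.0)
[100 339  31  30 616] [116.1038961  354.92694805] ((117.21762084960938, 356.126953125), (23.96986198425293, 31.67188835144043), 30.256441116333008)
```

View pics/w2.png

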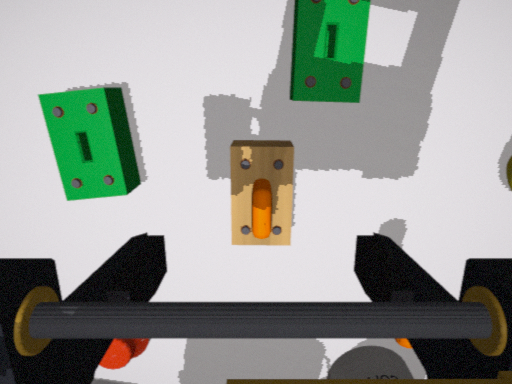

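The wrist view shows the wooden stand square in frame, with its four dark bits at about (246,163), (278,164), (245,229) and (277,230). The key handle spans (253,179) to (271,238).

```bash
python3 - <<'E'
from h import *
z=np.load('w2.npz');a,d,K,C=[z[k] for k in 'adKC']
P=pts(d,K,C)
yaw=np.radians(12.28);
hsv=cv2.cvtColor(a,cv2.COLOR_RGB2HSV)
m=np.zeros(d.shape,bool);m[165:250,240:285]=1
k=m&(P[...,2]>.048); q=P[k]
print(k.sum(),q.min(0),q.max(0))
t=m&(P[...,2]>.070); uv=np.argwhere(t)[:,::-1].astype(np.float32); r=cv2.minAreaRect(uv); print(r)
W=plane(cv2.boxPoints(r),K,C,.078); print('top',W.mean(0),[np.linalg.norm(W[i+1]-W[i])*1e3 for i in(0,1)], np.degrees(np.arctan2(W[:-1,1]-W[1:,1],W[:-1,0]-W[1:,0])))
# orange mask
o=cv2.inRange(hsv,(5,215,60),(18,255,255)).astype(bool)&m; uv=np.argwhere(o)[:,::-1]; print('orange',uv.min(0),uv.max(0),o.sum())
c,ev=np.linalg.eigh(np.cov(P[t][:,:2].T)); v=ev[:,1]; print('pca yaw',np.degrees(np.arctan2(v[1],v[0])),P[t].mean(0))
g=cv2.cvtColor(a,cv2.COLOR_RGB2GRAY)
n,l,st,ce=cv2.connectedComponentsWithStats((g<60).astype(np.uint8))
b=[]
for i in range(1,n):
    if 20<st[i,4]<150 and 235<ce[i][0]<290 and 150<ce[i][1]<240: w=plane(ce[i],K,C,.0385)[0];b.append(w);print(st[i],ce[i],w.round(4))
b=np.array(b);print(b.mean(0))
s=m.copy();s[:]=0;s[135:250,225:300]=1;s&=(P[...,2]>.03)&(P[...,2]<.042)
r=cv2.minAreaRect(np.argwhere(s)[:,::-1].astype(np.float32));W=plane(cv2.boxPoints(r),K,C,.036);print('stand',r,W.mean(0),[np.linalg.norm(W[i+1]-W[i])*1e3 for i in(0,1)],np.degrees(np.arctan2(W[1,1]-W[0,1],W[1,0]-W[0,0])))
E
```

```text
1140 [0.45690756 0.14559037 0.04802017] [0.5582372  0.1742389  0.30394046]
((260.4197692871094, 213.93173217773438), (32.59870910644531, 66.5995101928711), 6.709836959838867)
top [0.54021383 0.16439327 0.078     ] [np.float64(49.27693622757474), np.float64(22.058100340990173)] [   5.33401454  -84.5745328  -173.12566234]
orange [252 179] [271 238] 1054
pca yaw -167.8624720360892 [0.53785282 0.16416444 0.07982047]
[273 159  11  11  93] [277.89247312 164.        ] [0.5103 0.172  0.0385]
[240 161  10   8  42] [244.28571429 165.73809524] [0.5173 0.1466 0.0385]
[0.51383013 0.15927358 0.0385    ]
stand ((261.5, 194.99996948242188), (62.99999237060547, 99.99998474121094), 0.0) [0.54048375 0.16551619 0.036     ] [np.float64(85.21978512185885), np.float64(48.99581420226974)] -169.04062093425947
```

```bash
python3 - <<'E'
from h import *
z=np.load('w2.npz');a,d,K,C=[z[k] for k in 'adKC']
s=np.array([.52881777,.16040293]);y=np.radians(-167.722);ex=np.array([np.cos(y),np.sin(y)]);ey=np.array([np.sin(y),-np.cos(y)])
def f(u,v,h): w=plane((u,v),K,C,h)[0][:2]-s; return (w@ex*1e3).round(1),(w@ey*1e3).round(1)
for h in (.078,.070,.06,.036): print(h,'low',f(261.5,238.5,h),'up',f(261.5,178.5,h))
print('stand front/back mid',f(262.5,141,.036),f(261.5,245,.036))
hsv=cv2.cvtColor(a,cv2.COLOR_RGB2HSV);o=cv2.inRange(hsv,(5,215,60),(18,255,255))
for v in range(179,240,5): c=np.flatnonzero(o[v,245:280])+245; print(v,c.min(),c.max(),a[v,c.min()+8])
# stand edges by depth vs wall
P=pts(d,K,C)
for v in (145,170,200,235):
    c=np.flatnonzero(abs(P[v,225:300,2]-.037)<.006)+225; print('st',v,c.min(),c.max(),f((c.min()+c.max())/2,v,.036))
E
```

```text
0.078 low (np.float64(-29.9), np.float64(2.3)) up (np.float64(14.2), np.float64(2.2))
0.07 low (np.float64(-33.5), np.float64(2.4)) up (np.float64(12.1), np.float64(2.3))
0.06 low (np.float64(-38.1), np.float64(2.5)) up (np.float64(9.5), np.float64(2.3))
0.036 low (np.float64(-49.1), np.float64(2.6)) up (np.float64(3.2), np.float64(2.5))
stand front/back mid (np.float64(33.2), np.float64(3.1)) (np.float64(-55.1), np.float64(2.6))
179 259 265 [91 70 36]
184 254 269 [82 36  1]
189 253 270 [97 45  0]
194 253 271 [127  59   0]
199 253 271 [134  64   0]
204 253 271 [134  63   0]
209 252 271 [173 104   0]
214 252 270 [180 109   0]
219 252 270 [180 109   0]
224 252 270 [180 109   0]
229 252 270 [181 109   0]
234 254 268 [181 107   0]Traceback (most recent call last):
  File "<stdin>", line 8, in <module>
    return umr_minimum(a, axis, None, out, keepdims, initial, where)
ValueError: zero-size array to reduction operation minimum which has no identity
```

Request:
move_arm([
  [-0.38, 0.08, 0.7, 0, 0, 0, 1],
  [0, 0, 0.9, 0, 0, 0, 0.6],
  [0, 0, 0.9, 0, 0, 0, 0.5],
  [0, 0, 0.9, 0, 0, 0, 0.4],
  [0, 0, 0.42, 0, 0, 0, 0.4],
])

```text
time: 4.62
tcp_pos: [0.5391, 0.1643, 0.0422]
tcp_rot: [180.0, -0.1, -167.8]
force: [0.5, -0.2, 1.0]
opening: 0.0503
grasp_force: 0.0
```

```bash
python3 - <<'E'
from h import *
s=sense();print(s['tcp_pos'],s['tcp_rot'],s['opening'])
a,d,K,C=cam('wrist');np.savez('w3.npz',a=a,d=d,K=K,C=C);save('w3.png',cv2.convertScaleAbs(a,alpha=1.3))
E
```

```text
[0.53910696 0.16434493 0.04222793] [ 1.79998984e+02 -9.62742224e-02 -1.67791077e+02] 0.050266166213843236
```

View pics/w3.png

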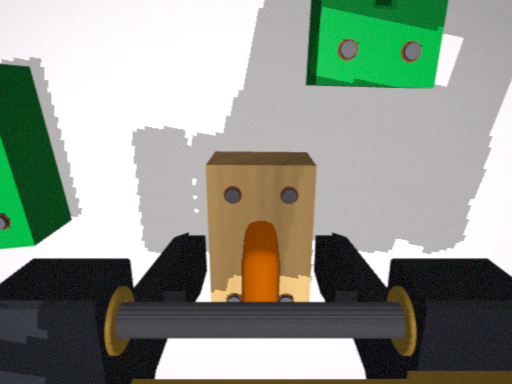

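The view shows the key handle centred between the fingers at column ~260, with the stand square below it. I'm closing now and then lifting.

Request:
move_arm([
  [0, 0, 0, 0, 0, 0, 0],
  [0, 0, 0, 0, 0, 0, 0],
  [0, 0, 0, 0, 0, 0, 0],
  [0, 0, 0, 0, 0, 0, 0],
  [0, 0, 0, 0, 0, 0, 0],
], squeeze=50)

```text
time: 5.3
tcp_pos: [0.5397, 0.1659, 0.0438]
tcp_rot: [-180.0, 0.1, -167.6]
force: [0.5, -0.2, 5.1]
opening: 0.014
grasp_force: 50.0
```

```bash
python3 - <<'E'
from h import *
s=sense();print(s['tcp_pos'],s['tcp_rot'],s['opening'],s['grasp_force'],s['force'])
E
```

```text
[0.53974303 0.16585236 0.04380307] [-1.79986622e+02  6.92585711e-02 -1.67613975e+02] 0.013975460969996864 50.0016126036644 [ 0.54376175 -0.21911841  5.10367271]
```

Request:
move_arm([
  [0, 0, -0.5, 0, 0, 0, 0],
  [0, 0, -1, 0, 0, 0, 0],
  [0, 0, -1, 0, 0, 0, 0],
  [0, 0, -1, 0, 0, 0, 0],
  [0, 0, 0, 0, 0, 0, 0],
])

```text
time: 5.92
tcp_pos: [0.5402, 0.166, 0.1505]
tcp_rot: [-180.0, 0.3, -167.6]
force: [-0.4, 0.1, -0.9]
opening: 0.0136
grasp_force: 50.0
```

```bash
python3 - <<'E'
from h import *
s=sense();print(s['tcp_pos'],s['tcp_rot'],s['opening'],s['grasp_force'],s['force'])
a,d,K,C=cam('wrist');np.savez('w4.npz',a=a,d=d,K=K,C=C);save('w4.png',cv2.convertScaleAbs(a,alpha=1.3))
E
```

```text
[0.54021866 0.1659704  0.15051386] [-179.96701011    0.27150957 -167.61097017] 0.013568547733390293 49.999788869172335 [-0.39497812  0.0977175  -0.92679096]
```

View pics/w4.png

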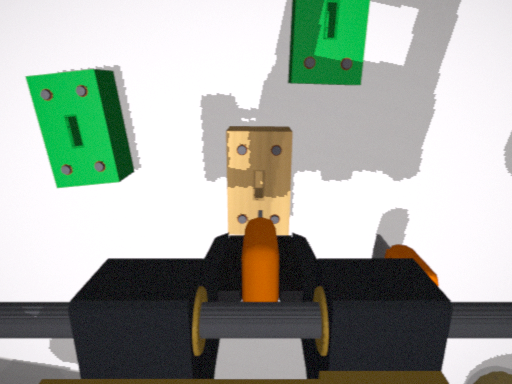

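The key is in hand. The stand slot is visible at about (259,185), and the blade tip peeks out above the handle at about (260,212).

```bash
python3 - <<'E'
from h import *
z=np.load('w4.npz');a,d,K,C=[z[k] for k in 'adKC']
for v in range(204,226): print(v,a[v,254:268].sum(1)//3)
s=sense();p=s['tcp_pos'];y=np.radians(s['tcp_rot'][2]);ex=np.array([np.cos(y),np.sin(y)]);ey=np.array([np.sin(y),-np.cos(y)])
g=a[160:205,248:272].astype(int).sum(2)//3
print(g[:,11],g[25])
plan([.47,-.205,.14],151,14,-1,0)
E
```

```text
204 [140 138 138 136 134 134 132 134 134 134 133 135 134 132]
205 [138 136 136 137 135 132 133 135 133 134 134 135 132 131]
206 [138 138 138 137 134 132 131 134 135 137 135 132 134 132]
207 [140 137 136 135 134 132 131 135 134 134 134 133 133 133]
208 [138 139 137 137 135 133 133 134 136 136 133 133 131 131]
209 [138 139 136 137 133 128 127 129 132 135 134 134 132 130]
210 [139 138 136 127 103  79  76  80 106 124 133 133 133 131]
211 [138 137 136 125  95  63  56  61  98 123 131 133 133 131]
212 [138 139 136 120  87  63  57  65  97 125 135 133 136 129]
213 [136 136 135 120  88  61  53  65  99 123 134 134 134 133]
214 [137 137 135 119  84  58  58  64  98 126 133 132 132 132]
215 [139 138 136 118  84  60  56  63  96 124 135 131 130 131]
216 [138 138 133 118  84  62  58  65  97 123 132 133 132 132]
217 [135 130 115  89  65  53  51  50  71  99 121 129 130 130]
218 [ 91  79  64  50  52  45  47  50  47  56  63  75  99 109]
219 [54 49 46 47 47 46 47 48 46 53 50 48 57 63]
220 [46 47 46 47 46 47 45 49 46 49 46 51 46 48]
221 [47 48 47 43 46 47 46 47 47 47 49 47 49 47]
222 [46 46 48 52 48 49 47 
[... 351 characters left out ...]
96 96 95 92 84 78 76 86 95 96 98 96 96 90 79 74 74 80 81 80 80 81 78 83]
[0.35, -0.83, 0.02, -0.0, 0.01, 0.3, 0] 
[0.31, -0.84, 0.02, -0.0, -0.0, 0.29, 0] 
[0.26, -0.86, 0.02, -0.0, -0.0, 0.3, 0] 
[0.22, -0.87, 0.02, -0.0, -0.0, 0.29, 0] 
[0.18, -0.88, 0.02, -0.0, -0.0, 0.3, 0] 
[0.12, -0.89, 0.03, -0.0, -0.0, 0.29, 0] 
[0.09, -0.9, 0.02, -0.0, -0.0, 0.3, 0] 
[0.03, -0.89, 0.02, -0.0, -0.0, 0.29, 0] 
[-0.01, -0.9, 0.02, -0.0, -0.0, 0.3, 0] 
[-0.05, -0.9, 0.02, -0.0, -0.0, 0.3, 0] 
[-0.11, -0.89, 0.02, -0.0, -0.0, 0.29, 0] 
[-0.15, -0.89, 0.02, -0.0, -0.0, 0.3, 0] 
[-0.19, -0.87, 0.02, -0.0, -0.0, 0.29, 0] 
[-0.24, -0.87, 0.02, -0.0, -0.0, 0.3, 0] 
joints [  5.1  27.7  80.3   0.   71.9 -97.3]
```

Request:
move_arm([
  [0.35, -0.83, 0.02, 0, 0, 0.3, 0],
  [0.31, -0.84, 0.02, 0, 0, 0.3, 0],
  [0.26, -0.86, 0.02, 0, 0, 0.3, 0],
  [0.22, -0.87, 0.02, 0, 0, 0.3, 0],
  [0.18, -0.88, 0.02, 0, 0, 0.3, 0],
])

```text
time: 6.6
tcp_pos: [0.5134, 0.0327, 0.1437]
tcp_rot: [180.0, -0.2, 177.3]
force: [-0.3, -0.2, -0.0]
opening: 0.0135
grasp_force: 50.0
```

Request:
move_arm([
  [0.12, -0.89, 0.02, 0, 0, 0.3, 0],
  [0.09, -0.9, 0.02, 0, 0, 0.3, 0],
  [0.03, -0.89, 0.02, 0, 0, 0.3, 0],
  [-0.01, -0.9, 0.02, 0, 0, 0.3, 0],
  [-0.05, -0.9, 0.02, 0, 0, 0.3, 0],
])

```text
time: 7.22
tcp_pos: [0.4879, -0.0995, 0.1408]
tcp_rot: [180.0, -0.2, 162.3]
force: [0.2, 0.3, -1.1]
opening: 0.0133
grasp_force: 50.0
```

Request:
move_arm([
  [-0.11, -0.89, 0.02, 0, 0, 0.3, 0],
  [-0.15, -0.89, 0.02, 0, 0, 0.3, 0],
  [-0.19, -0.87, 0.02, 0, 0, 0.3, 0],
  [-0.24, -0.87, 0.02, 0, 0, 0.3, 0],
  [0, 0, 0, 0, 0, 0, 0],
])

```text
time: 7.85
tcp_pos: [0.4674, -0.2055, 0.1385]
tcp_rot: [180.0, -0.1, 150.3]
force: [-0.6, 0.1, -0.2]
opening: 0.014
grasp_force: 50.0
```

```bash
cat >> h.py <<'E'
def slot(name):
    s=sense();print(s['tcp_pos'],s['tcp_rot'],s['force'],s['joints'].round(1))
    a,d,K,C=cam('wrist');np.savez(name+'.npz',a=a,d=d,K=K,C=C);save(name+'.png',cv2.convertScaleAbs(a,alpha=1.3))
    y=np.radians(s['tcp_rot'][2]);ex=np.array([np.cos(y),np.sin(y)]);ey=np.array([np.sin(y),-np.cos(y)])
    g=cv2.cvtColor(a,cv2.COLOR_RGB2GRAY)
    n,l,st,ce=cv2.connectedComponentsWithStats((g<65).astype(np.uint8))
    for i in range(1,n):
        if 40<st[i,4]<600 and ce[i][1]<240:
            p=np.argwhere(l==i)[:,::-1].astype(float);W=plane(p,K,C,.0296)[:,:2];w=W-s['tcp_pos'][:2]
            t=np.c_[w@ex,w@ey]*1e3; c,ev=np.linalg.eigh(np.cov(t.T));v=ev[:,1]*np.sign(ev[0,1])
            r=(t-t.mean(0))@v
            print(st[i],ce[i].round(1),'tool xy',t.mean(0).round(2),'mid',(t.max(0)+t.min(0))/2,'len',np.ptp(r).round(1),'wid',np.ptp((t-t.mean(0))@ev[:,0]).round(1),'ang in tool',np.degrees(np.arctan2(v[1],v[0])).round(2),'world',W.mean(0).round(4))
E
python3 -c "
from h import *
slot('w5')"
```

```text
[ 0.46736413 -0.20554203  0.13845387] [ 1.79985725e+02 -1.36064555e-01  1.50254424e+02] [-0.56804646  0.1072955  -0.17929392] [-37.   23.7  89.6  -0.   66.8 -97.3]
[490  74  22  47 548] [503.9  95.9] tool xy [ 68.12 174.5 ] mid [ 67.13681748 173.70285248] len 32.1 wid 16.0 ang in tool -18.57 world [ 0.4948 -0.0202]
[263 115  13  26 239] [268.6 128.6] tool xy [44.98  6.98] mid [45.76010916  7.34078702] len 18.4 wid 8.9 ang in tool -2.32 world [ 0.4318 -0.1772]
[319 115  22  23 384] [329.2 126. ] tool xy [46.95 51.25] mid [46.87652535 51.40471571] len 15.9 wid 15.7 ang in tool 4.98 world [ 0.452  -0.1378]
[166 118  22  23 384] [176.2 129.3] tool xy [ 44.51 -60.54] mid [ 44.67585157 -60.41613914] len 16.1 wid 15.6 ang in tool 10.0 world [ 0.3987 -0.236 ]
[231 170  48  12 113] [253.8 173.7] tool xy [11.18 -3.95] mid [ 9.72254615 -3.46776532] len 35.9 wid 8.7 ang in tool 87.7 world [ 0.4557 -0.2034]
```

View pics/w5.png

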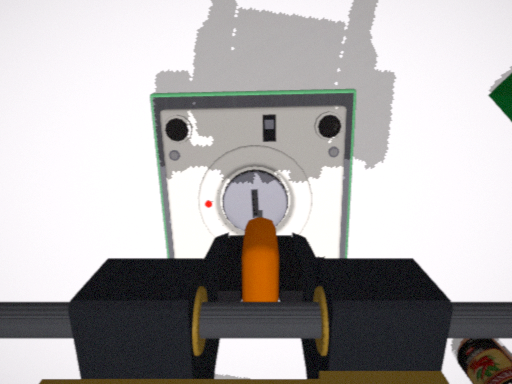

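The slot is at about (255,202), with its lower part hidden by the blade tip. I'm shifting 25 mm along tool -x to clear it.

Request:
move_arm([
  [-0.4, 0, 0, 0, 0, 0, 0],
  [-0.43, 0, 0, 0, 0, 0, 0],
  [0, 0, 0, 0, 0, 0, 0],
])

```text
time: 8.28
tcp_pos: [0.4908, -0.2171, 0.1395]
tcp_rot: [180.0, 0.0, 150.4]
force: [-0.3, 0.5, 0.3]
opening: 0.0137
grasp_force: 50.0
```

```bash
python3 - <<'E'
from h import *
slot('w6')
z=np.load('w6.npz');a,d,K,C=[z[k] for k in 'adKC']
g=a[...,:].astype(int).sum(2)//3
for v in range(154,200,3): print(v,g[v,242:272])
E
```

```text
[ 0.49077617 -0.21706172  0.13952902] [1.79997192e+02 2.20694587e-02 1.50434349e+02] [-0.33623616  0.50048253  0.30353704] [-36.5  25.9  85.5   0.   68.6 -96.9]
[494  43  18  39 385] [505.2  61. ] tool xy [ 91.22 171.25] mid [ 90.44126158 170.59668055] len 25.4 wid 12.6 ang in tool -18.63 world [ 0.4959 -0.0231]
[152  77  11  87 209] [157.6 121.6] tool xy [ 49.34 -73.99] mid [ 49.74559057 -74.04608275] len 61.7 wid 2.6 ang in tool -0.74 world [ 0.4114 -0.2571]
[318  77  23  24 419] [329.2  88.7] tool xy [72.74 49.87] mid [72.81445741 49.76250048] len 15.8 wid 15.7 ang in tool -8.12 world [ 0.4521 -0.1378]
[261  78  13  28 267] [267.2  92.2] tool xy [70.28  5.83] mid [70.72146982  5.71764316] len 18.7 wid 8.8 ang in tool -1.56 world [ 0.4325 -0.1773]
[161  80  23  24 416] [172.2  91.7] tool xy [ 70.67 -61.81] mid [ 70.72373592 -61.97519067] len 16.0 wid 15.9 ang in tool -65.47 world [ 0.3988 -0.236 ]
[247 136  24   7  43] [258.4 137.5] tool xy [38.1  -0.44] mid [37.01172456 -0.38923171] len 17.5 wid 2.9 ang in tool -79.64 world [ 0.4574 -0.1986]
[249 155   8  29 181] [252.4 168.2] too
[... 1259 characters left out ...]
 95 120 143 145
 143 143 142 142 143 144 145 144 143 143 142 143]
187 [144 144 144 144 141 144 144 145 144 143 144 143 143 144 144 144 144 144
 144 142 143 144 142 143 145 144 144 143 143 143]
190 [143 143 144 143 143 144 142 145 145 144 145 142 145 145 144 142 142 142
 143 144 142 142 144 144 142 143 143 142 141 139]
193 [143 144 142 143 144 143 144 144 149 148 144 145 148 147 144 145 143 145
 145 144 142 142 144 141 143 142 141 138 133 130]
196 [142 143 143 142 142 142 144 143 145 147 175 194 198 196 174 147 141 142
 144 144 145 143 142 141 137 130 122 112 134 162]
199 [115 120 120 123 131 135 138 141 147 147 141 142 144 141 143 141 140 136
 131 127 115 100  95 103 124 133 137 140 138 137]
```

Request:
move_arm([
  [0, -0.15, 0.5, 0, 0, -0.15, 0],
  [0, 0, 0.8, 0, 0, 0, 0],
  [0, 0, 0.6, 0, 0, 0, 0],
  [0, 0, 0.3, 0, 0, 0, 0],
  [0, 0, 0, 0, 0, 0, 0],
])

```text
time: 8.95
tcp_pos: [0.4874, -0.2207, 0.0736]
tcp_rot: [180.0, -0.0, 151.9]
force: [-0.5, -0.0, 0.5]
opening: 0.0136
grasp_force: 50.0
```

```bash
python3 - <<'E'
from h import *
slot('w7')
z=np.load('w7.npz');a,d,K,C=[z[k] for k in 'adKC']
save('w7c.png',cv2.resize(cv2.convertScaleAbs(a[110:250,180:340],alpha=1.2),None,fx=4,fy=4,interpolation=cv2.INTER_CUBIC))
E
```

```text
[ 0.48741864 -0.22069868  0.07358578] [ 1.79992419e+02 -4.38286739e-02  1.51890975e+02] [-0.48877309 -0.02677982  0.49682638] [-37.   30.7  90.2   0.   59.2 -98.9]
[273  53  15  13  64] [279.9  59.3] tool xy [87.63 10.92] mid [87.77431509 10.95215477] len 8.7 wid 6.3 ang in tool 39.15 world [ 0.4153 -0.1698]
[374  54  21  16  92] [384.7  60.4] tool xy [87.11 65.02] mid [86.5799984 64.4989092] len 10.4 wid 8.0 ang in tool 75.39 world [ 0.4412 -0.1223]
[273  77  18  37 445] [281.6  97.2] tool xy [68.69 12.13] mid [69.75241915 12.12462409] len 18.4 wid 9.0 ang in tool 0.18 world [ 0.4325 -0.1776]
[380 140   5  25  51] [381.9 152.9] tool xy [38.8 68.5] mid [39.28373625 68.5189382 ] len 13.5 wid 1.9 ang in tool -0.64 world [ 0.4855 -0.142 ]
[241 153  23   6  53] [253.2 154.7] tool xy [37.8  -3.15] mid [37.3608988  -3.81091114] len 12.5 wid 1.8 ang in tool 81.18 world [ 0.4526 -0.2057]
[376 173   5  28  64] [378.3 187. ] tool xy [19.05 68.41] mid [19.31103778 68.39036886] len 16.1 wid 1.7 ang in tool -1.26 world [ 0.5028 -0.1514]
[255 179   9  37 288] [259.2 195.7] tool xy [13.8   0.21] mid [12.9172655   0.10644196] len 21.9 wid 4.7 ang in tool -1.22 world [ 0.4753 -0.214 ]
[193 194   8   7  45] [196.3 197. ] tool xy [ 13.09 -36.11] mid [ 13.07792021 -36.00220269] len 4.3 wid 4.1 ang in tool 47.2 world [ 0.4589 -0.2464]
```

View pics/w7c.png

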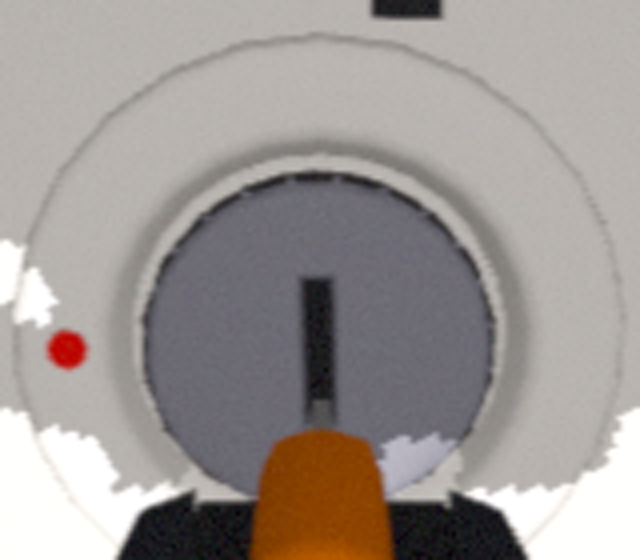

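The blade tip at crop (320,405) lies in line with the slot, which is centred at crop (318,340). I'm checking subpixel columns.

```bash
python3 - <<'E'
from h import *
z=np.load('w7.npz');a=z['a'];g=a.astype(float).sum(2)/3
for v in range(178,218,2):
    r=g[v,250:270]; w=np.clip(84-r,0,None); w[w<12]=0
    print(v,round((w*np.arange(250,270)).sum()/max(w.sum(),1),2),r[3:17].astype(int))
E
```

```text
178 0.0 [92 87 87 84 85 83 86 86 83 81 85 90 92 94]
180 258.76 [94 78 56 34 28 28 29 33 31 44 69 86 95 92]
182 258.85 [91 81 56 29 23 26 22 22 22 40 67 84 91 92]
184 258.91 [91 79 56 33 23 24 22 23 22 39 63 82 91 93]
186 258.98 [88 81 57 30 21 27 25 19 22 31 60 82 92 92]
188 258.99 [92 80 62 37 19 22 23 23 27 37 59 82 92 91]
190 259.05 [92 83 59 34 28 23 17 16 28 30 58 81 93 92]
192 259.08 [91 81 67 41 22 20 19 21 28 36 58 78 89 94]
194 259.2 [91 83 64 43 24 25 22 21 19 25 58 80 91 93]
196 259.18 [89 85 66 38 21 20 26 16 17 35 51 79 91 91]
198 259.23 [90 88 69 43 29 20 23 24 22 33 54 81 92 90]
200 259.4 [94 87 72 44 27 22 24 25 26 30 52 77 91 90]
202 259.5 [92 87 73 48 25 25 23 24  7 31 52 77 90 91]
204 259.5 [92 88 73 52 29 25 21 20 29 29 49 78 90 92]
206 259.46 [91 92 77 50 27  9 24 21 27 26 48 79 88 91]
208 259.56 [91 91 78 51 33 22 27 22 22 31 45 76 88 91]
210 259.32 [90 91 79 56 36 54 67 64 64 52 52 75 89 91]
212 259.22 [94 88 75 52 45 57 66 67 70 55 56 76 90 92]
214 259.44 [90 89 82 63 61 62 65 71 66 64 61 77 90 90]
216 259.55 [92 90 82 77 77 71 67 70 68 72 74 81 88 92]
```

Request:
move_arm([
  [0.21, -0.02, 0, 0, 0, -0.1, 0],
  [0.21, 0, 0, 0, 0, 0, 0],
  [0, 0, 0.15, 0, 0, 0, 0],
  [0, 0, 0.1, 0, 0, 0, 0],
  [0, 0, 0, 0, 0, 0, 0],
])

```text
time: 9.62
tcp_pos: [0.4761, -0.2156, 0.0659]
tcp_rot: [180.0, -0.0, 152.9]
force: [-0.1, -0.5, 0.3]
opening: 0.0135
grasp_force: 50.0
```

Request:
move_arm([
  [0, 0, 0.03, 0, 0, 0, 0],
  [0, 0, 0.03, 0, 0, 0, 0],
  [0, 0, 0, 0, 0, 0, 0],
])

```text
time: 10.0
tcp_pos: [0.4761, -0.2156, 0.0644]
tcp_rot: [-180.0, -0.0, 152.9]
force: [-0.5, 0.2, -0.6]
opening: 0.0136
grasp_force: 50.0
```

```bash
python3 - <<'E'
from h import *
for i in range(4):
    s=sense();print(s['tcp_pos'],s['tcp_rot'][2],s['force'],s['torque'])
    a,d,K,C=cam('wrist')
save('w8c.png',cv2.resize(cv2.convertScaleAbs(a[150:240,210:310],alpha=1.2),None,fx=5,fy=5,interpolation=cv2.INTER_CUBIC))
E
```

```text
[ 0.4760957  -0.21559434  0.0644025 ] 152.88305081337933 [-0.48900236  0.16744131 -0.55249548] [ 0.01433327 -0.11705194  0.02199952]
[ 0.47610433 -0.2156198   0.06444214] 152.88205251231366 [-0.31007745 -1.07051206 -0.40992665] [-0.05088951 -0.14347383  0.0056766 ]
[ 0.47608796 -0.21562242  0.06448291] 152.87825214333049 [-0.14002882 -0.58549457 -1.10434153] [ 0.0465047  -0.11423169  0.00087589]
[ 0.4761115  -0.21562574  0.06450148] 152.88012831651173 [ 0.2243319   0.70567363 -0.26972544] [ 0.01558597 -0.14323909  0.00141323]
```

View pics/w8c.png

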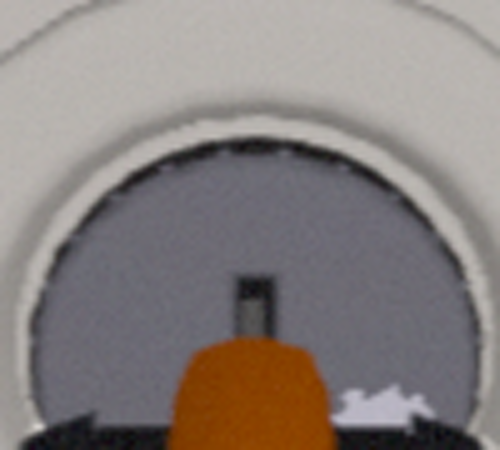

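The blade sits laterally centred inside the slot outline, with the expected ~2 mm end gap. I'll push down carefully.

Request:
move_arm([
  [0, 0, 0.03, 0, 0, 0, 0],
  [0, 0, 0.03, 0, 0, 0, 0],
  [0, 0, 0.03, 0, 0, 0, 0],
  [0, 0, 0, 0, 0, 0, 0],
])

```text
time: 10.7
tcp_pos: [0.476, -0.2156, 0.0617]
tcp_rot: [180.0, -0.0, 152.9]
force: [-0.4, 0.3, -0.3]
opening: 0.0136
grasp_force: 50.0
```

Request:
move_arm([
  [0, 0, 0.03, 0, 0, 0, 0],
  [0, 0, 0, 0, 0, 0, 0],
])

```text
time: 10.95
tcp_pos: [0.476, -0.2156, 0.0608]
tcp_rot: [180.0, -0.0, 152.9]
force: [0.7, 0.3, -1.1]
opening: 0.0134
grasp_force: 50.0
```

Request:
move_arm([
  [0, 0, 0.03, 0, 0, 0, 0],
  [0, 0, 0, 0, 0, 0, 0],
])

```text
time: 11.2
tcp_pos: [0.4761, -0.2156, 0.0601]
tcp_rot: [-180.0, 0.0, 152.9]
force: [-0.6, 0.1, 1.6]
opening: 0.0134
grasp_force: 50.0
```

Request:
move_arm([
  [0, 0, 0.03, 0, 0, 0, 0],
  [0, 0, 0, 0, 0, 0, 0],
])

```text
time: 11.45
tcp_pos: [0.4762, -0.2157, 0.0594]
tcp_rot: [-180.0, 0.0, 152.9]
force: [-0.7, 1.1, 6.2]
opening: 0.0133
grasp_force: 50.0
```

Request:
move_arm([
  [0, 0, 0.03, 0, 0, 0, 0],
  [0, 0, 0.02, 0, 0, 0, 0],
  [0, 0, 0, 0, 0, 0, 0],
])

```text
time: 11.82
tcp_pos: [0.4763, -0.2157, 0.0585]
tcp_rot: [-180.0, 0.1, 152.9]
force: [-2.9, 1.3, 11.7]
opening: 0.0134
grasp_force: 50.0
```

```bash
python3 - <<'E'
from h import *
for i in range(5):
    s=sense();print(s['tcp_pos'],s['tcp_rot'][2],s['force'],s['torque']); read_camera('wrist')
E
```

```text
[ 0.47631782 -0.21573732  0.05849639] 152.8861067898792 [-2.91992637  1.32436761 11.73080804] [0.30520193 0.29459621 0.00687494]
[ 0.47631132 -0.21572611  0.0584766 ] 152.886372811738 [-2.32083941  1.91906611 11.31370129] [ 0.35336147  0.36289863 -0.02117919]
[ 0.47629793 -0.21573859  0.05849963] 152.8839053909067 [-1.85237764  2.18455621 11.01839707] [0.35336582 0.31576026 0.01963715]
[ 0.47630267 -0.21573315  0.05852424] 152.88585818067563 [-2.37637697  1.41280313 12.25771252] [0.31705699 0.29018259 0.06216656]
[ 0.47630242 -0.2157375   0.0585335 ] 152.88589737804534 [-1.92270881  2.78674529 11.54171229] [ 0.29931523  0.27458084 -0.0514587 ]
```

Request:
move_arm([
  [0, 0, 0.03, 0, 0, 0, 0],
  [0, 0, 0.03, 0, 0, 0, 0],
  [0, 0, 0, 0, 0, 0, 0],
])

```text
time: 12.45
tcp_pos: [0.4764, -0.2158, 0.0574]
tcp_rot: [-180.0, 0.1, 152.9]
force: [-2.9, 2.9, 18.1]
opening: 0.0134
grasp_force: 50.0
```

```bash
python3 - <<'E'
from h import *
for i in range(4):
    s=sense();print(s['tcp_pos'],s['tcp_rot'],s['force'],s['torque']); read_camera('wrist')
E
```

```text
[ 0.47641869 -0.21581017  0.05735123] [-1.79976607e+02  1.13697344e-01  1.52885938e+02] [-2.87877271  2.89533724 18.14252628] [0.49723418 0.59161476 0.00518842]
[ 0.47642337 -0.2158134   0.05736088] [-1.79974916e+02  1.14593008e-01  1.52893838e+02] [-2.80349555  3.92574942 18.39167056] [0.51961183 0.6223939  0.02658619]
[ 0.47642361 -0.21581407  0.05737782] [-1.79975931e+02  1.16948742e-01  1.52887991e+02] [-3.98633468  0.9834229  18.95698044] [0.50640203 0.57999298 0.05553833]
[ 0.47639651 -0.21579885  0.0573653 ] [-1.79974942e+02  1.12591799e-01  1.52890399e+02] [-3.53845353  3.44247954 18.38773583] [0.48520836 0.59622049 0.03366485]
```

Request:
move_arm([
  [0, 0, 0, 0, 0, 0.4, 0],
  [0, 0, 0, 0, 0, 0.5, 0],
  [0, 0, 0, 0, 0, 0.5, 0],
  [0, 0, 0, 0, 0, 0, 0],
])

```text
time: 13.15
tcp_pos: [0.4764, -0.2158, 0.0574]
tcp_rot: [-180.0, 0.1, 138.8]
force: [-4.4, 2.1, 18.6]
opening: 0.0139
grasp_force: 50.0
```

```bash
cat > r.py <<'E'
from h import *
F=[];T=[]
for i in range(3):
    s=sense();F.append(s['force']);T.append(s['torque']); read_camera('wrist')
print(s['time'],s['tcp_pos'].round(4),s['tcp_rot'].round(2),np.mean(F,0).round(1),np.mean(T,0).round(2))
E
python3 r.py
```

```text
13.25 [ 0.4764 -0.2158  0.0574] [-1.800e+02  1.100e-01  1.389e+02] [-4.3  2.4 18.5] [0.51 0.65 0.03]
```

Request:
move_arm([
  [0, 0, 0, 0, 0, 0.5, 0],
  [0, 0, 0, 0, 0, 0.5, 0],
  [0, 0, 0, 0, 0, 0.5, 0],
  [0, 0, 0, 0, 0, 0.5, 0],
  [0, 0, 0, 0, 0, 0, 0],
])

```text
time: 13.92
tcp_pos: [0.4762, -0.2158, 0.0573]
tcp_rot: [180.0, 0.1, 118.8]
force: [-4.0, 2.6, 19.2]
opening: 0.0135
grasp_force: 50.0
```

```bash
python3 r.py
```

```text
14.025 [ 0.4762 -0.2158  0.0574] [1.7998e+02 1.0000e-01 1.1890e+02] [-4.3  2.4 19.4] [0.39 0.79 0.06]
```

Request:
move_arm([
  [0, 0, 0, 0, 0, 0.5, 0],
  [0, 0, 0, 0, 0, 0.5, 0],
  [0, 0, 0, 0, 0, 0.5, 0],
  [0, 0, 0, 0, 0, 0.5, 0],
  [0, 0, 0, 0, 0, 0, 0],
])

```text
time: 14.7
tcp_pos: [0.4762, -0.2158, 0.0573]
tcp_rot: [180.0, 0.1, 98.8]
force: [-4.4, 2.5, 19.1]
opening: 0.0136
grasp_force: 50.0
```

```bash
python3 r.py
```

```text
14.8 [ 0.4762 -0.2158  0.0573] [1.7995e+02 8.0000e-02 9.8900e+01] [-4.6  2.2 19.2] [0.41 0.83 0.07]
```

Request:
move_arm([
  [0, 0, 0, 0, 0, 0.5, 0],
  [0, 0, 0, 0, 0, 0.5, 0],
  [0, 0, 0, 0, 0, 0.5, 0],
  [0, 0, 0, 0, 0, 0.5, 0],
  [0, 0, 0, 0, 0, 0, 0],
])

```text
time: 15.48
tcp_pos: [0.4762, -0.2158, 0.0573]
tcp_rot: [179.9, 0.1, 78.8]
force: [-4.3, 2.8, 19.4]
opening: 0.0136
grasp_force: 50.0
```

```bash
python3 r.py
```

```text
15.575 [ 0.4762 -0.2158  0.0573] [1.7993e+02 6.0000e-02 7.8900e+01] [-4.8  2.5 19. ] [0.39 0.88 0.05]
```

Request:
move_arm([
  [0, 0, 0, 0, 0, 0.5, 0],
  [0, 0, 0, 0, 0, 0.5, 0],
  [0, 0, 0, 0, 0, 0.5, 0],
  [0, 0, 0, 0, 0, 0.3, 0],
  [0, 0, 0, 0, 0, 0, 0],
])

```text
time: 16.25
tcp_pos: [0.4762, -0.2158, 0.0573]
tcp_rot: [179.9, 0.0, 60.9]
force: [-5.0, 1.8, 19.4]
opening: 0.0137
grasp_force: 50.0
```

```bash
python3 r.py
```

```text
16.35 [ 0.4762 -0.2158  0.0573] [1.7991e+02 3.0000e-02 6.0900e+01] [-4.6  2.  18.6] [0.39 0.88 0.07]
```

Request:
move_arm([
  [0, 0, 0, 0, 0, 0.15, 0],
  [0, 0, 0, 0, 0, 0.1, 0],
  [0, 0, 0, 0, 0, 0, 0],
])

```text
time: 16.77
tcp_pos: [0.4762, -0.2158, 0.0573]
tcp_rot: [179.9, 0.0, 58.4]
force: [-5.2, 2.2, 17.7]
opening: 0.0135
grasp_force: 50.0
```

```bash
python3 r.py
```

```text
16.875 [ 0.4762 -0.2158  0.0573] [1.7991e+02 3.0000e-02 5.8400e+01] [-4.5  2.  18.7] [0.4  0.86 0.09]
```

Request:
move_arm([
  [0, 0, 0, 0, 0, 0.1, 0],
  [0, 0, 0, 0, 0, 0.05, 0],
  [0, 0, 0, 0, 0, 0, 0],
])

```text
time: 17.3
tcp_pos: [0.4762, -0.2158, 0.0573]
tcp_rot: [179.9, 0.0, 56.9]
force: [-4.0, 1.5, 18.9]
opening: 0.0133
grasp_force: 50.0
```

```bash
sed -i 's/range(3)/range(8)/' r.py; python3 r.py
```

```text
17.65 [ 0.4762 -0.2158  0.0573] [1.7991e+02 3.0000e-02 5.6900e+01] [-4.7  2.1 18.3] [0.41 0.91 0.05]
```

Request:
move_arm([
  [0, 0, 0, 0, 0, 0.1, 0],
  [0, 0, 0, 0, 0, 0.1, 0],
  [0, 0, 0, 0, 0, 0, 0],
])

```text
time: 18.08
tcp_pos: [0.4764, -0.2159, 0.0574]
tcp_rot: [179.9, 0.0, 54.9]
force: [-3.8, 1.7, 17.6]
opening: 0.0134
grasp_force: 50.0
```

```bash
python3 r.py
```

```text
18.425 [ 0.4764 -0.2159  0.0574] [1.7988e+02 2.0000e-02 5.4900e+01] [-3.9  1.9 18.6] [0.36 0.76 0.09]
```

Request:
move_arm([
  [0, 0, 0, 0, 0, 0.1, 0],
  [0, 0, 0, 0, 0, 0, 0],
])

```text
time: 18.73
tcp_pos: [0.4763, -0.2158, 0.0574]
tcp_rot: [179.9, 0.0, 53.9]
force: [-4.0, 1.9, 18.3]
opening: 0.0135
grasp_force: 50.0
```

```bash
python3 r.py
```

```text
19.075 [ 0.4763 -0.2158  0.0574] [1.7989e+02 2.0000e-02 5.3910e+01] [-3.6  2.2 18.6] [0.4  0.78 0.09]
```

Request:
move_arm([
  [0, 0, -0.03, 0, 0, -0.1, 0],
  [0, 0, -0.04, 0, 0, -0.1, 0],
  [0, 0, -0.05, 0, 0, 0, 0],
  [0, 0, 0, 0, 0, 0, 0],
])

```text
time: 19.62
tcp_pos: [0.4762, -0.2157, 0.0596]
tcp_rot: [180.0, 0.0, 55.9]
force: [0.0, -0.6, 5.5]
opening: 0.0136
grasp_force: 50.0
```

```bash
python3 r.py
```

```text
19.975 [ 0.4762 -0.2158  0.0595] [1.7997e+02 1.0000e-02 5.5880e+01] [-0.8 -0.2  5.7] [-0.05  0.16  0.  ]
```

Request:
move_arm([
  [0, 0, -0.05, 0, 0, 0, 0],
  [0, 0, -0.1, 0, 0, 0, 0],
  [0, 0, -0.2, 0, 0, 0, 0],
  [0, 0, -0.8, 0, 0, 0, 0],
  [0, 0, -1, 0, 0, 0, 0],
])

```text
time: 20.65
tcp_pos: [0.4758, -0.2154, 0.1244]
tcp_rot: [-179.9, -0.0, 55.9]
force: [0.8, -0.5, -1.0]
opening: 0.0137
grasp_force: 50.0
```

Request:
move_arm([
  [-0.5, 0, -0.6, 0, 0, 0, 0],
  [-0.5, 0, -0.2, 0, 0, 0, 0],
  [0, 0, 0, 0, 0, 0, 0],
])

```text
time: 21.02
tcp_pos: [0.4588, -0.2411, 0.1477]
tcp_rot: [-180.0, -0.0, 55.8]
force: [-0.2, 0.5, -0.6]
opening: 0.014
grasp_force: 50.0
```

```bash
python3 - <<'E'
from h import *
slot('w9')
z=np.load('w9.npz');a,d,K,C=[z[k] for k in 'adKC']
hsv=cv2.cvtColor(a,cv2.COLOR_RGB2HSV)
m=cv2.inRange(hsv,(0,180,80),(4,255,255));n,l,st,ce=cv2.connectedComponentsWithStats(m)
for i in range(1,n):
    if 10<st[i,4]<300: print('red',st[i,4],ce[i],plane(ce[i],K,C,.028))
g=a.astype(int).sum(2)//3
for v in range(204,222,2): print(v,g[v,252:270])
P=pts(d,K,C);c=np.array([.4762,-.2145]);r=np.hypot(P[...,0]-c[0],P[...,1]-c[1])
print('cover z',np.median(P[(r<22)&(r>8)][:,2]),'hump z',np.median(P[(r<43)&(r>32)][:,2]),'back',np.median(P[(r<60)&(r>48)][:,2]))
z=np.load('w6.npz');P=pts(z['d'],z['K'],z['C']);r=np.hypot(P[...,0]-c[0],P[...,1]-c[1])
print('before z',np.median(P[(r<22)&(r>8)][:,2]),'hump z',np.median(P[(r<43)&(r>32)][:,2]),np.median(P[(r<60)&(r>48)][:,2]))
plan([.5399,.166,.14],12.4,14,-1,0)
E
```

```text
[ 0.45875353 -0.24113874  0.14772765] [-1.79996113e+02 -1.10122418e-03  5.57875722e+01] [-0.19359842  0.47030291 -0.6176249 ] [-40.8  23.7  87.7   0.   68.6  -6.6]
[383  42  23  23 410] [393.6  53.2] tool xy [97.75 95.28] mid [97.85007967 95.47860096] len 15.9 wid 15.1 ang in tool 63.2 world [ 0.5925 -0.2139]
[162  66  22  23 389] [172.7  77. ] tool xy [ 81.61 -63.44] mid [ 81.53181064 -63.53787101] len 15.5 wid 15.7 ang in tool -15.96 world [ 0.4522 -0.138 ]
[151  77  12  37 206] [156.7  94.8] tool xy [ 69.07 -76.14] mid [ 68.79559616 -76.16384525] len 26.1 wid 4.3 ang in tool -6.27 world [ 0.4346 -0.1412]
[158 116  22  96 513] [168.9 162.5] tool xy [ 17.76 -70.94] mid [ 15.94618301 -70.9768114 ] len 76.4 wid 4.3 ang in tool -5.78 world [ 0.4101 -0.1866]
[173 129  26  14 236] [186.7 135.5] tool xy [ 39.22 -55.85] mid [ 39.20963926 -56.74138356] len 18.8 wid 9.3 ang in tool 84.32 world [ 0.4346 -0.1773]
[256 131   8  28 170] [259.6 145.3] tool xy [31.71 -0.26] mid [32.2666781  -0.33795663] len 21.1 wid 5.3 ang in tool -3.8 world [ 0.4764 -0.2148]
[382 192  20  19 285] [392.1 201.1] t
[... 1355 characters left out ...]
n back nan
before z nan hump z nan nan
[0.91, -0.38, 0.02, -0.01, -0.0, 0.31, 0] 
[0.89, -0.44, 0.02, 0.0, -0.0, 0.31, 0] 
[0.86, -0.48, 0.01, 0.0, -0.0, 0.31, 0] 
[0.83, -0.52, 0.02, 0.0, -0.0, 0.31, 0] 
[0.81, -0.57, 0.02, 0.0, -0.0, 0.31, 0] 
[0.77, -0.62, 0.01, 0.0, -0.0, 0.31, 0] 
[0.74, -0.65, 0.02, 0.0, -0.0, 0.31, 0] 
[0.7, -0.69, 0.02, 0.0, -0.0, 0.31, 0] 
[0.67, -0.74, 0.02, 0.0, -0.0, 0.31, 0] 
[0.62, -0.76, 0.01, 0.0, -0.0, 0.31, 0] 
[0.58, -0.8, 0.02, 0.0, -0.0, 0.31, 0] 
[0.54, -0.83, 0.02, 0.0, -0.0, 0.31, 0] 
[0.49, -0.85, 0.02, 0.0, -0.0, 0.31, 0] 
[0.45, -0.88, 0.01, 0.0, -0.0, 0.31, 0] 
joints [-40.8  23.7  87.8   0.   68.6  -6.6]
  return _methods._mean(a, axis=axis, dtype=dtype,
  ret = ret.dtype.type(ret / rcount)
```

```bash
python3 - <<'E'
from h import *
c=np.array([.4762,-.2145])
for n in ('w1','w6','w9'):
    z=np.load(n+'.npz');P=pts(z['d'],z['K'],z['C']).reshape(-1,3);P=P[np.isfinite(P).all(1)&(P[:,2]<.05)&(P[:,2]>.01)];r=np.hypot(P[:,0]-c[0],P[:,1]-c[1])
    print(n,[(P[(r<b)&(r>a),2].mean().round(5),((r<b)&(r>a)).sum()) for a,b in((12.5e-3,23e-3),(.032,.043),(.05,.06))])
E
```

```text
w1 [(np.float64(0.02993), np.int64(1271)), (np.float64(0.02829), np.int64(2782)), (np.float64(0.02233), np.int64(3639))]
w6 [(np.float64(0.02996), np.int64(1976)), (np.float64(0.02833), np.int64(4269)), (np.float64(0.02239), np.int64(5219))]
w9 [(np.float64(0.02965), np.int64(1976)), (np.float64(0.02836), np.int64(4358)), (np.float64(0.0224), np.int64(5561))]
```

Request:
move_arm([
  [0.91, -0.38, 0.02, 0, 0, 0.31, 0],
  [0.89, -0.44, 0.02, 0, 0, 0.31, 0],
  [0.86, -0.48, 0.02, 0, 0, 0.31, 0],
  [0.83, -0.52, 0.02, 0, 0, 0.31, 0],
  [0.81, -0.57, 0.02, 0, 0, 0.31, 0],
])

```text
time: 21.7
tcp_pos: [0.488, -0.0938, 0.1439]
tcp_rot: [-179.9, 0.0, 40.3]
force: [0.4, -0.8, -0.7]
opening: 0.0138
grasp_force: 50.0
```

Request:
move_arm([
  [0.77, -0.62, 0.02, 0, 0, 0.31, 0],
  [0.74, -0.65, 0.02, 0, 0, 0.31, 0],
  [0.7, -0.69, 0.02, 0, 0, 0.31, 0],
  [0.67, -0.74, 0.02, 0, 0, 0.31, 0],
  [0.62, -0.76, 0.02, 0, 0, 0.31, 0],
])

```text
time: 22.32
tcp_pos: [0.5165, 0.0515, 0.1409]
tcp_rot: [-179.9, 0.1, 24.8]
force: [-0.1, -0.0, -0.5]
opening: 0.0137
grasp_force: 50.0
```

Request:
move_arm([
  [0.58, -0.8, 0.02, 0, 0, 0.31, 0],
  [0.54, -0.83, 0.02, 0, 0, 0.31, 0],
  [0.49, -0.85, 0.02, 0, 0, 0.31, 0],
  [0.45, -0.88, 0.02, 0, 0, 0.31, 0],
  [0, 0, 0, 0, 0, 0, 0],
])

```text
time: 22.95
tcp_pos: [0.5394, 0.1679, 0.1383]
tcp_rot: [-180.0, 0.1, 12.6]
force: [-0.2, -0.6, -0.3]
opening: 0.0137
grasp_force: 50.0
```

```bash
python3 - <<'E'
from h import *
s=sense();print(s['tcp_pos'],s['tcp_rot'])
a,d,K,C=cam('wrist');np.savez('w10.npz',a=a,d=d,K=K,C=C)
g=a.astype(int).sum(2)//3
for v in range(120,226,3): print(v,g[v,246:276])
plan([.5399,.166,.085],12.4,3,0,0)
E
```

```text
[0.53942194 0.16786114 0.13828832] [-1.79972886e+02  1.04979338e-01  1.26354850e+01]
120 [191 189 190 192 191 190 190 191 192 191 192 190 190 192 189 191 189 192
 191 192 191 190 191 190 192 192 190 190 191 191]
123 [190 191 191 191 191 191 190 190 191 191 190 190 192 190 191 190 190 190
 191 191 192 191 193 190 190 191 190 191 191 190]
126 [189 190 188 188 189 188 189 189 189 189 190 191 192 191 190 191 190 189
 191 191 191 191 190 192 192 191 190 191 192 191]
129 [54 56 55 55 54 55 57 56 57 56 57 57 58 59 61 62 59 59 60 63 63 62 60 59
 61 63 61 65 68 69]
132 [69 72 68 66 65 66 68 64 62 57 61 58 58 59 60 57 65 59 60 64 65 61 60 60
 58 58 61 58 57 59]
135 [140 138 136 136 138 137 136 136 132 130 128 128 126 128 126 127 127 126
 126 125 125 126 126 130 130 130 127 129 128 130]
138 [137 137 138 136 137 136 137 136 134 131 128 127 125 125 125 126 123 126
 124 126 126 128 128 129 129 130 131 130 129 130]
141 [139 136 138 137 137 137 136 137 134 131 126 127 124 128 124 127 126 124
 124 123 127 128 130 128 130 127 129 132 131 130]
144 [139 137 137 137 136 135 138 136 134 130 125 127 127 12
[... 2802 characters left out ...]
 84  85  85 114 131 133 132 133 133]
216 [ 80  79  77  80  81  74  78  74  71  77  75  73  59  55  50  54  64  74
  77  77  79  84  88 114 132 133 134 131 132 134]
219 [ 62  58  65  72  67  60  51  51  47  47  49  49  46  48  48  48  42  45
  43  43  44  44  60  86 105 120 130 131 132 134]
222 [ 53  55  49  44  46  44  45  47  49  46  49  50  51  47  47  43  44  46
  41  48  41  44  44  43  42  44  71 114 130 129]
225 [ 51  42  45  44  45  45  46  47  48  49  51  51  50  50  51  48  46  44
  44  47  42  44  42  41  43  43  42  59 101 106]
[0.0, 0.01, 0.59, -0.0, 0.01, 0.01, 0] 
[0.01, 0.01, 0.6, -0.0, 0.0, 0.0, 0] 
[0.0, 0.01, 0.59, -0.0, 0.0, 0.01, 0] 
joints [ 5.2 28.5 80.9 -0.  70.7 82.6]
```

The cover measures 1.60 rad and 0.3 mm lower than when open, so it's locked and sprung up. Next is the stand, where the camera asks for about +0.5 mm in x and +2.7 mm in y.

Request:
move_arm([
  [0.02, 0.09, 0.4, 0, 0, 0.02, 0],
  [0, 0, 0.9, 0, 0, 0, 0],
  [0, 0, 0.6, 0, 0, 0, 0],
  [0, 0, 0, 0, 0, 0, 0],
])

```text
time: 23.5
tcp_pos: [0.5402, 0.1626, 0.0808]
tcp_rot: [-180.0, 0.2, 12.2]
force: [0.9, -0.8, -0.3]
opening: 0.0136
grasp_force: 50.0
```

```bash
python3 - <<'E'
from h import *
s=sense();print(s['tcp_pos'],s['tcp_rot'],s['force'])
a,d,K,C=cam('wrist');np.savez('w11.npz',a=a,d=d,K=K,C=C)
g=a.astype(int).sum(2)//3
for v in range(185,226,2): print(v,g[v,246:276])
E
```

```text
[0.54021995 0.16260688 0.08077226] [-179.97720011    0.21116137   12.22015369] [ 0.93346057 -0.82650915 -0.27269716]
185 [119 120 119 118 120 120 120 118 118 116 118 118 120 122 122 109 107 118
 119 122 118 120 121 121 123 127 127 126 127 128]
187 [118 118 121 117 103  84  83  82  82 100 115 115 117 118 102  84  76  76
  77  78  76  78  80  86  85  83  91 110 122 125]
189 [102  85 101 101  80  76  72  73  71  71  73  74  74  78  78  78  78  75
  78  75  76  78  79  78  74  77  78  80  83  79]
191 [79 75 74 73 73 70 76 73 74 71 72 74 77 76 76 77 78 76 78 79 79 73 77 78
 79 79 80 79 79 78]
193 [79 71 71 73 74 78 72 76 72 72 73 73 76 77 74 77 76 76 77 78 78 77 75 76
 77 78 77 80 80 79]
195 [74 72 75 72 75 74 73 71 73 75 73 74 72 77 79 77 80 79 79 77 76 77 77 76
 81 77 81 82 79 81]
197 [71 76 72 67 66 65 66 62 62 62 63 67 70 67 70 68 72 70 69 75 78 79 75 75
 76 78 76 79 80 82]
199 [76 72 72 69 59 55 61 76 81 80 84 84 87 84 84 77 72 69 69 75 76 78 75 76
 79 79 79 80 82 79]
201 [74 70 68 65 64 56 63 75 84 87 83 87 88 83 85 80 74 66 66 73 77 77 77 79
 77 77 79 80 78 78]
203 [73 73 71 66 62 
[... 443 characters left out ...]
6
 75 78 80 79 80 79]
213 [68 73 68 63 61 59 63 77 83 86 85 77 61 52 54 55 66 66 71 76 78 77 77 80
 76 79 78 81 81 80]
215 [71 72 73 67 63 54 56 66 74 77 76 70 56 52 53 50 59 70 73 73 78 78 77 77
 77 81 77 79 78 82]
217 [71 72 69 65 59 53 45 45 49 52 46 46 51 47 47 47 52 57 66 72 75 75 78 78
 77 78 79 82 78 78]
219 [73 75 69 63 52 53 45 44 42 44 46 43 40 44 44 41 41 43 38 40 42 43 49 58
 69 74 76 79 79 78]
221 [73 69 56 45 42 43 44 42 49 47 43 48 46 49 43 40 39 41 39 40 40 39 40 39
 43 41 56 71 80 83]
223 [69 56 42 41 45 42 43 48 44 48 47 49 49 46 42 41 42 45 39 39 42 45 40 41
 39 40 42 68 79 81]
225 [53 47 42 42 42 43 44 44 45 46 48 48 48 47 44 42 42 38 40 40 40 41 43 44
 42 42 40 43 67 78]
```

Request:
move_arm([
  [0.04, -0.06, 0, 0, 0, 0, 0],
  [0, 0, 0, 0, 0, 0, 0],
  [0, 0, 0, 0, 0, 0, 0],
])

```text
time: 23.92
tcp_pos: [0.542, 0.1657, 0.0828]
tcp_rot: [180.0, -0.0, 12.3]
force: [0.1, -0.5, -0.9]
opening: 0.0138
grasp_force: 50.0
```

```bash
python3 - <<'E'
from h import *
a,d,K,C=cam('wrist');s=sense();print(s['tcp_pos'],s['tcp_rot'],s['force'])
g=a.astype(int).sum(2)//3
for v in range(190,220,2): print(v,g[v,248:274])
E
```

```text
[0.5419601  0.16569736 0.08276784] [ 1.79995109e+02 -3.38934008e-02  1.22859480e+01] [ 0.12791374 -0.50982805 -0.79125271]
190 [72 74 72 73 72 69 73 76 73 72 72 75 70 74 73 72 77 78 78 78 75 75 77 76
 76 75]
192 [68 70 72 70 72 75 75 71 73 72 71 74 74 74 76 74 77 78 77 74 76 75 79 74
 77 78]
194 [72 75 71 75 72 73 74 76 73 74 74 70 73 70 77 76 76 75 77 76 76 73 79 75
 76 75]
196 [72 71 72 72 73 75 73 74 75 73 72 72 76 73 77 73 77 75 79 78 76 79 78 79
 77 76]
198 [72 74 72 72 75 75 76 73 76 72 70 73 70 72 76 75 75 78 78 78 77 74 79 77
 75 77]
200 [74 73 71 69 72 70 66 70 63 64 63 66 64 63 67 69 68 71 65 70 69 71 76 77
 74 79]
202 [73 76 72 74 74 70 65 61 65 73 78 82 82 86 83 85 84 82 68 62 68 72 75 74
 76 76]
204 [72 72 74 72 73 66 64 59 65 75 83 87 88 86 88 85 86 80 65 66 66 69 76 75
 74 76]
206 [66 74 72 71 70 69 65 60 66 77 84 86 84 83 85 88 83 74 66 64 66 73 77 78
 77 75]
208 [71 72 71 73 75 68 64 63 65 77 83 84 86 85 87 86 88 75 63 62 70 73 76 73
 75 80]
210 [70 70 75 72 71 68 61 62 67 74 68 59 56 60 71 81 83 76 61 63 68 75 76 78
 79 75]
212 [70 72 72 71 74 69 61 60 68 72 63 55 49 49 67 81 85 76 66 65 69 73 77 78
 76 76]
214 [70 74 72 73 76 68 59 59 61 69 59 51 48 52 67 82 85 76 62 64 69 75 74 80
 77 77]
216 [72 71 73 72 73 68 62 60 64 66 63 54 53 54 68 79 85 75 65 67 70 72 75 79
 76 75]
218 [70 67 73 71 69 65 56 48 46 42 41 46 44 45 42 44 46 53 48 60 66 71 74 76
 75 75]
```

Request:
move_arm([
  [-0.01, 0.015, 0.2, 0, 0, 0, 0],
  [0, 0, 0.15, 0, 0, 0, 0],
  [0, 0, 0.1, 0, 0, 0, 0],
  [0, 0, 0, 0, 0, 0, 0],
])

```text
time: 24.48
tcp_pos: [0.5416, 0.1652, 0.0686]
tcp_rot: [-180.0, 0.0, 12.3]
force: [-0.1, 0.4, -0.1]
opening: 0.0139
grasp_force: 50.0
```

Request:
move_arm([
  [0, 0, 0.1, 0, 0, 0, 0],
  [0, 0, 0.1, 0, 0, 0, 0],
  [0, 0, 0, 0, 0, 0, 0],
])

```text
time: 24.85
tcp_pos: [0.5416, 0.1651, 0.0627]
tcp_rot: [-180.0, 0.0, 12.3]
force: [0.1, 0.1, -0.6]
opening: 0.0134
grasp_force: 50.0
```

Request:
move_arm([
  [0, 0, 0.2, 0, 0, 0, 0],
  [0, 0, 0.2, 0, 0, 0, 0],
  [0, 0, 0, 0, 0, 0, 0],
])

```text
time: 25.22
tcp_pos: [0.5414, 0.1651, 0.0503]
tcp_rot: [-180.0, 0.1, 12.3]
force: [-0.8, 0.2, -0.4]
opening: 0.0134
grasp_force: 50.0
```

Request:
move_arm([
  [0, 0, 0.1, 0, 0, 0, 0],
  [0, 0, 0.08, 0, 0, 0, 0],
  [0, 0, 0, 0, 0, 0, 0],
])

```text
time: 25.6
tcp_pos: [0.5416, 0.1651, 0.0454]
tcp_rot: [-180.0, 0.0, 12.3]
force: [0.6, 0.2, 0.1]
opening: 0.0138
grasp_force: 50.0
```

Request:
move_arm([
  [0, 0, 0.03, 0, 0, 0, 0],
  [0, 0, 0.03, 0, 0, 0, 0],
  [0, 0, 0, 0, 0, 0, 0],
])

```text
time: 25.98
tcp_pos: [0.5417, 0.1652, 0.0438]
tcp_rot: [-180.0, -0.0, 12.3]
force: [0.2, 0.3, 0.5]
opening: 0.0134
grasp_force: 50.0
```

Request:
move_arm([
  [0, 0, 0.02, 0, 0, 0, 0],
  [0, 0, 0.02, 0, 0, 0, 0],
  [0, 0, 0, 0, 0, 0, 0],
])

```text
time: 26.35
tcp_pos: [0.5418, 0.1652, 0.0437]
tcp_rot: [180.0, -0.1, 12.3]
force: [-4.5, -0.7, 10.8]
opening: 0.0136
grasp_force: 50.0
```

Request:
move_arm([
  [0, 0, -0.03, 0, 0, 0, 0],
  [0, 0, 0, 0, 0, 0, 0.3],
  [0, 0, 0, 0, 0, 0, 0.5],
  [0, 0, 0, 0, 0, 0, 0.5],
  [0, 0, 0, 0, 0, 0, 0.5],
])

```text
time: 26.98
tcp_pos: [0.5417, 0.1652, 0.0433]
tcp_rot: [-180.0, 0.0, 12.3]
force: [-0.4, -0.4, 0.8]
opening: 0.044
grasp_force: 0.0
```

Request:
move_arm([
  [0, 0, -0.5, 0, 0, 0, 0.5],
  [0, 0, -1, 0, 0, 0, 0.5],
  [0, 0, -1, 0, 0, 0, 0.5],
  [0, 0, -1, 0, 0, 0, 0.5],
  [0, 0, -0.5, 0, 0, 0, 0.5],
])

```text
time: 27.6
tcp_pos: [0.5421, 0.1652, 0.1658]
tcp_rot: [180.0, -0.2, 12.3]
force: [0.7, 0.2, 0.0]
opening: 0.044
grasp_force: 0.0
```

Request:
move_arm([
  [0, 0, 0, 0, 0, 0, 0.5],
  [0, 0, 0, 0, 0, 0, 0.5],
  [0, 0, 0, 0, 0, 0, 0.5],
])

```text
time: 27.98
tcp_pos: [0.5413, 0.1651, 0.1624]
tcp_rot: [-180.0, 0.1, 12.3]
force: [-0.6, 0.4, 0.0]
opening: 0.044
grasp_force: 0.0
```

```bash
python3 - <<'E'
from h import *
s=sense();print(s['tcp_pos'],s['tcp_rot'],s['opening'],s['force'])
a,d,K,C=cam('wrist');P=pts(d,K,C);hsv=cv2.cvtColor(a,cv2.COLOR_RGB2HSV)
o=cv2.inRange(hsv,(5,215,60),(18,255,255)).astype(bool);o[:150]=0;o[250:]=0;o[:,:235]=0;o[:,290:]=0
uv=np.argwhere(o)[:,::-1];print(uv.min(0),uv.max(0),o.sum())
q=P[o];q=q[np.isfinite(q).all(1)];t=q[q[:,2]>np.percentile(q[:,2],60)];print('top z',np.percentile(q[:,2],[5,50,90,97]),t.mean(0))
for v in range(uv[:,1].min(),uv[:,1].max(),8): c=np.flatnonzero(o[v]);print(v,c.min(),c.max())
z=np.load('w2.npz');P=pts(z['d'],z['K'],z['C'])[165:250,240:285];q=P[(P[...,2]>.05)&(P[...,2]<.09)];print('orig',np.percentile(q[:,2],[50,90,97]))
E
```

```text
[0.54131655 0.1651186  0.162416  ] [-1.79984839e+02  1.14037780e-01  1.22795831e+01] 0.04400879963101908 [-0.611542    0.35882562  0.03540747]
[251 162] [270 219] 1028
top z [0.05989963 0.07719506 0.07866906 0.07923992] [0.54266858 0.16629717 0.07944354]
162 258 263
170 252 268
178 251 270
186 251 269
194 251 269
202 251 269
210 251 269
218 254 266
orig [0.07702391 0.07856412 0.07906677]
```

The key's top is at the same height as at the start and it stands upright and released.

```bash
python3 -c "
from station import *
print(sign_off())"
```

```text
the job is handed in; nothing more can be done
None
```

The job is handed in. The cover measured about 1.60 rad and sprung up at the red dot, and the key stands released, upright and fully home in its wooden stand; sign-off returned no verdict.

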